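# Pour sample tubes into the grooved rack

## Robot

A 7-joint arm with a two-finger parallel gripper is mounted at the origin on the work surface. World frame = base frame: x ahead of the robot, y to its left, z up, the work surface at z = 0. Lengths are in m, angles in rad, forces in N, time in s.
With the tool pointing down it reaches from about 0.425 to 0.975 m from the base axis. Payload 16.7 kg.
Tool frame: the origin (TCP) lies at the very end of the fingers, on their centre line; the grasp point (between the pads) lies 19 mm behind it; z points along the fingers, y is the line along which they close (so a half turn about z gives the same grasp; the last joint's range is limited). The gripper opens to 85 mm and grips with 20 to 120 N. Pads are 22 mm wide; open, the fingers measure 114 mm over their backs; the gripper's body (76 mm by 85 mm) begins 54 mm behind the grasp point. The pads swing forward as they close: fully open they stand 13 mm farther back than shut.
Start: joints at [-1.454, 0.426, 0.074, 1.606, -0.034, 1.111, -0.067], TCP at [0.177, 0.651, 0.231] pointing down, gripper open.
Joint ranges: [-2.85, 2.85], [-0.5, 2.14], [-1.23, 1.37], [0.21, 2.46], [-1.02, 4.16], [0.16, 2.05], [-2.73, 2.73]. Speed limits (rad/s): [1.89, 1.89, 2.39, 2.39, 3.01, 3.01, 3.01].

## Interface

Orientations are given as a unit quaternion [w, x, y, z].
In Python, from bench import telemetry, read_camera, camera_info, order gives the robot as it stands.
- The arm moves only by the shell command python3 -m handwheel 'ROWS' [FORCE]. ROWS is a JSON object of lists of equal length, an entry for each row: "translation": the shift along the world's x, y, z in mm, a list of three; "turn": the turn about the world's z in rad; "grip": the finger opening in mm, from 0 to 85.4. A call has 1 to 20 rows; each row is the pose to reach, as a shift and turn from the pose commanded when the call began; what a row does not reach only later rows make up. A row lasts 1/12 s, in which the tool goes at most 41.7 mm and 7.16 degrees, less where a joint would pass 70% of its speed; a pose out of reach is approached as far as the arm can. A call with a gripper value outside its range is refused whole. The fingers move at their own pace and stop on an object; FORCE is the grip in N (left out, the last holds). Time passes only in rows, so rows that repeat a pose let the fingers close. It gives the time, the measured TCP pose, the force, the opening and the grip force at its end, in the units of the state.
- telemetry.sense(): the state, without advancing time (a new reading comes with each control period).
- read_camera(name): name is "side" or "top" or "wrist"; returns (picture, depth): 384x512x3 uint8, red, green, blue; 384x512 float32, m along the optical axis (not along the pixel's ray), 0 where there is no reading.
- camera_info(name): a dict with "vfov" (degrees; the focal length in pixels is half the picture's height over the tangent of half this angle, whatever the lens; pixels are square), "cx", "cy" (the principal point, pixels), "position" and "attitude" of the camera in the world; the wrist camera has in their place "hand_eye" (4x4, takes a point from camera to tool coordinates, whose origin is the TCP and whose axes are the flange's). Camera axes: x right, y down, z forward; pixel columns grow to the right and rows downward; lengths in m; the calibration is good to about 2 mm. A picture is of the moment at which its call begins: read the wrist's pose just before it. camera_info takes no time and is no camera call.
- order.close_job(): hands the job in; it is judged then, once.
The state is a dict: "time": time; "qpos": joint angles; "qd": joint speeds; "tau": joint torques, N m; "position": TCP position; "eef_rot": TCP orientation; "contact_force": force on the tool from outside, world axes, zero at the start; "moment": the same for the moment, N m; "grip_width": finger opening in m; "finger_force": force on a finger pad.
Only numpy, scipy, OpenCV 4.12 (cv2) and the standard library are available. Lean on these libraries where they do the work, as an engineer would, in place of code of your own. Each camera call takes 0.05 s, during which the arm holds its last target. There are 200 camera calls.

## Task

Pick up the blue scoop by its handle and tip it slowly, low over the top end of the sloping green grooved rack, so that its two blue-capped tubes roll down and each settles in a groove of its own. Do not touch the tubes with the fingers; then stand the empty blue scoop upright on the bench.

Things in the scene. Friction and masses are not known exactly. Their poses are not given: they have to be found in the camera images.
- scoop: blue scoop, 104 mm wide (y), x -45 to +42, walls 34 mm high, open at its spout (-x); 160 g. Origin under its middle, z up. Floor rises 10 degrees to the spout edge (x -45, z 19 mm): tubes stay in until it tips spout-down by more. Underside 11 mm up or more ahead of x = -20. Handle: 14 x 14 mm bar along y, 104 long, centred at x 0, z 78 mm; grip its middle across x. Not the yellow scoop.
- tube_a: amber glass tube with a blue cap at its +y end, 16 mm diameter, 90 mm long with rounded ends, 22 g; origin at its middle on its axis, y along the tube. It starts lying crosswise on the floor of the blue scoop, by the back wall, and rolls freely
- tube_b: amber glass tube with a blue cap at its +y end, 16 mm diameter, 90 mm long with rounded ends, 22 g; origin at its middle on its axis, y along the tube. It starts lying crosswise on the floor of the blue scoop, by the back wall, and rolls freely (in front of the other tube)
- rack: rack sloping 25 degrees: green ribs, white side walls. Origin on the groove floor, mid-width; y along grooves, x up the slope, z out of the bed. Grooves 18 wide, 15.5 deep at x -60, -36, -12, 12, 36 mm; a tube in one has its axis at z 8. Then a plain strip (z 15.5) to the open top edge, x 80. 140 mm wide inside, walls to z 34. Tubes roll over filled grooves to the next; fast ones skip empty ones.
There are look-alikes about, which are no part of the job. Leave any turquoise look-alike of the tube_a alone. Leave any pink look-alike of the tube_b alone.

How it is judged:
On the way, in this order (a step that is already met when the one before it is completed fails the run):
1. the blue scoop has been lifted off the bench with both tubes still in it (height (world z) of scoop above 0.05 m and distance between each of tube_a, tube_b and scoop below 0.07 m), for 0.1 s.
2. both tubes lie in grooves of the rack (z of tube_a in the frame of rack between 0 and 0.0125 m and x of tube_a in the frame of rack between -0.072 and 0.048 m and y of tube_a in the frame of rack between -0.035 and 0.035 m and angle between the y axis of each of tube_a, tube_b and the y axis of rack, either way round below 0.17 rad and z of tube_b in the frame of rack between 0 and 0.0125 m and x of tube_b in the frame of rack between -0.072 and 0.048 m and y of tube_b in the frame of rack between -0.035 and 0.035 m), for 0.2 s.
At the end, for the whole second after the job is handed in: both blue-capped tubes lie at rest in the rack, each down in a groove (axis less than 12.5 mm above the groove floor, within 10 degrees of the groove), and the blue scoop stands at rest on the bench, upright within 10 degrees (all of step 2 and linear speed of each of tube_a, tube_b, scoop below 0.02 m/s and height (world z) of scoop between -0.01 and 0.01 m and angle between scoop's own z axis and vertical below 0.17 rad); the robot touches nothing.
It fails at once if a blue-capped tube was touched by the fingers (contact force between the fingers and tube_a above 0.5 N or contact force between the fingers and tube_b above 0.5 N).
It fails at once if a tube was dropped or flung (faster than 1.5 m/s) (linear speed of any of tube_a, tube_b above 1.5 m/s).
It also fails if it takes over 58 s, if anything falls off the work surface, if the arm or the gripper's body presses on something with over 40 N, if the wrist force passes 120 N, or if a joint passes its speed limit or range.

## Working session

There is one attempt and no reset: what is moved stays moved. The work goes in short steps, Python scripts to look and compute and a shell command to move; the robot and the scene stay as the last step left them, time stands still between calls to the robot, and variables do not carry over. Pictures are saved under pics/ and viewed, at most 10 in all, crops included, and the job is handed in when it is done.

```bash
mkdir -p pics
cat > h.py <<'E'
import numpy as np,cv2
from scipy.spatial.transform import Rotation as R
from bench import telemetry, read_camera, camera_info, order
def cam(n):
    s=telemetry.sense(); i=camera_info(n); im,d=read_camera(n)
    if n=='wrist':
        q=s['eef_rot'];T=np.eye(4);T[:3,:3]=R.from_quat([q[1],q[2],q[3],q[0]]).as_matrix();T[:3,3]=s['position'];T=T@np.array(i['hand_eye'])
    else:
        a=np.array(i['attitude']);T=np.eye(4);T[:3,3]=i['position']
        T[:3,:3]=a if a.shape==(3,3) else R.from_quat([a[1],a[2],a[3],a[0]]).as_matrix()
    f=im.shape[0]/2/np.tan(np.radians(i['vfov'])/2)
    v,u=np.mgrid[:im.shape[0],:im.shape[1]]
    P=np.stack([(u-i['cx'])/f*d,(v-i['cy'])/f*d,d],-1)@T[:3,:3].T+T[:3,3]
    P[d==0]=np.nan
    return im,d,P,T,f,i
E
python3 - <<'E'
from h import *
for n in('top','side'):
    im,d,P,T,f,i=cam(n);cv2.imwrite(f'pics/{n}0.png',im[:,:,::-1]);np.savez(f'{n}0.npz',im=im,P=P);print(i,T[:3,3])
print(telemetry.sense())
E
```

```text
{'vfov': 48.66671820670437, 'cx': 256.71145523179166, 'cy': 197.4471126814867, 'position': array([0.33316708, 0.04335793, 0.97920829]), 'attitude': array([-0.06234622,  0.71492728, -0.69402011,  0.05768906])} [0.33316708 0.04335793 0.97920829]
{'vfov': 48.0494379470903, 'cx': 255.79252193329037, 'cy': 183.55334322173147, 'position': array([-0.03014438, -0.69175426,  0.63165267]), 'attitude': array([-0.46094334,  0.83300478, -0.26965972,  0.14463023])} [-0.03014438 -0.69175426  0.63165267]
{'time': 0.1, 'qpos': array([-1.45451265,  0.42665992,  0.07384318,  1.60653587, -0.03411245,
        1.11079264, -0.06708695]), 'qd': array([ 0.00075927, -0.00159588, -0.00068725,  0.00045646, -0.00145039,
       -0.0003973 , -0.00096254]), 'tau': array([ 7.05296552e-03, -9.51536322e+01,  3.77125293e+00, -4.64419520e+01,
        1.95543375e-02,  6.49073496e-03, -5.19233680e-06]), 'position': array([0.17721892, 0.65094481, 0.23068983]), 'eef_rot': array([-4.35662720e-05,  1.32508421e-01,  9.91181717e-01, -5.66801336e-04]), 'contact_force': array([-0.13315988,  0.80455317,  0.36933918]), 'moment': array([0.0405842 , 0.02819319, 0.01905046]), 'finger_force': 0.0, 'grip_width': 0.08529694581082585}
```

View pics/top0.png

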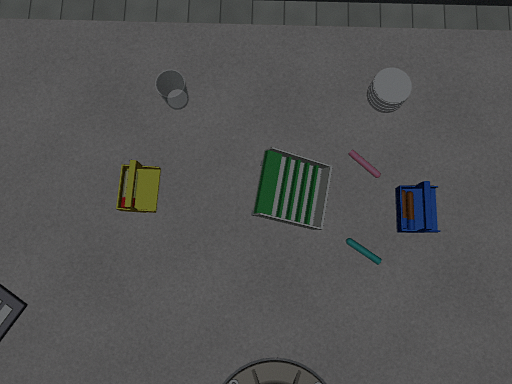

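View pics/side0.png

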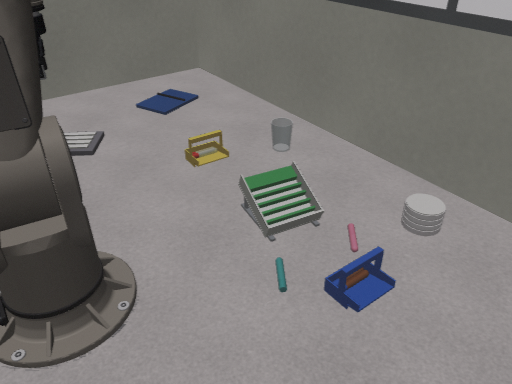

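Top view: blue scoop at px (417,208), spout to the right, tubes at (407,207); rack centre (292,190), plain top strip on the left (267,182). Both +x axes point roughly to world +y.

Run:
```python
from h import *
z=np.load('top0.npz');im=z['im'];P=z['P'];hsv=cv2.cvtColor(im,cv2.COLOR_RGB2HSV);H,S,V=[hsv[...,k].astype(int) for k in range(3)]
def rect(m,name):
    p=P[m];p=p[~np.isnan(p).any(1)]
    r=cv2.minAreaRect(p[:,:2].astype(np.float32)*1000);print(name,len(p),r,'z',np.percentile(p[:,2],[2,50,98]).round(4));return p
u=np.arange(512)[None,:]+0*H;v=np.arange(384)[:,None]+0*H
blue=(abs(H-112)<12)&(S>120)&(u>390)&(u<445)&(v>175)&(v<240)
rect(blue,'blue all');p=rect(blue&(P[...,2]>.078),'handle');print(p.mean(0))
print('low blue', np.nanmean(P[blue&(P[...,2]<.03)],0))
tb=(H<20)&(S>120)&(u>395)&(u<420)&(v>180)&(v<230);rect(tb,'tubes')
g=(abs(H-65)<20)&(S>100)&(u>250)&(u<335)&(v>140)&(v<235)
p=rect(g,'green')
n,l,st,c=cv2.connectedComponentsWithStats(g.astype(np.uint8))
for k in range(1,n):
    if st[k,4]>30:
        m=cv2.erode((l==k).astype(np.uint8),np.ones((2,2)))>0; q=rect(l==k,f'g{k}'); mm=np.median(q,0);print('   med',mm)
# plane of rib tops
A=np.c_[p[:,:2],np.ones(len(p))]
w=np.ones(len(p),bool)
for _ in range(5):
    s=np.linalg.lstsq(A[w],p[w,2],rcond=None)[0];w=abs(A@s-p[:,2])<.004
print('plane',s,w.sum(),'slope',np.degrees(np.arctan(np.hypot(*s[:2]))),'dir',np.arctan2(s[1],s[0]))
```

```text
blue all 1565 ((482.1804504394531, -317.4197082519531), (104.1814193725586, 97.09494018554688), 1.3794277906417847) z [0.0081 0.0219 0.0877]
handle 363 ((481.7435302734375, -311.5240783691406), (103.25352478027344, 15.223665237426758), 1.0015062093734741) z [0.0787 0.0854 0.0887]
[ 0.48120745 -0.31069005  0.08496695]
low blue [ 0.48072659 -0.31327051  0.01646436]
tubes 279 ((491.3402099609375, -291.6710205078125), (67.34427642822266, 25.229894638061523), 2.3860533237457275) z [0.016  0.0227 0.0267]
green 2189 ((514.74609375, -14.338584899902344), (124.40929412841797, 138.84774780273438), 81.38180541992188) z [0.0301 0.0685 0.0903]
g1 1066 ((521.08837890625, 28.746994018554688), (37.26011276245117, 138.51931762695312), 81.28826141357422) z [0.0746 0.0833 0.0911]
   med [0.52043188 0.02873215 0.08333326]
g2 274 ((516.4769287109375, -6.067075729370117), (10.447498321533203, 136.88125610351562), 81.31385040283203) z [0.0571 0.0658 0.0702]
   med [ 0.51518966 -0.00641714  0.06584509]
g3 281 ((513.59912109375, -28.051136016845703), (10.89509391784668, 136.98828125), 80.7348403930664) z [0.0473 0.0554 0.0599]
   med [ 0.51242341 -0.02779882  0.05541839]
g4 285 ((510.2506408691406, -49.122108459472656), (10.569987297058105, 136.13259887695312), 81.29827117919922) z [0.0369 0.045  0.0495]
   med [ 0.50786161 -0.04896489  0.04501147]
g5 283 ((506.646240234375, -70.6758804321289), (10.761549949645996, 137.34246826171875), 81.27127075195312) z [0.0271 0.0351 0.0396]
   med [ 0.50535059 -0.07031507  0.03511306]
plane [0.07088067 0.46647781 0.03378516] 1702 slope 25.25944684777547 dir 1.420001153569528
```

```bash
python3 -m handwheel '{"translation":[[373,-401,0],[373,-401,0],[373,-401,0],[373,-401,0],[373,-401,0],[373,-401,0],[373,-401,0],[373,-401,0],[373,-401,0],[373,-401,0],[373,-401,0],[373,-401,0],[373,-401,0],[373,-401,0],[373,-401,0],[373,-401,0],[373,-401,0],[373,-401,0]],"turn":[0.286,0.286,0.286,0.286,0.286,0.286,0.286,0.286,0.286,0.286,0.286,0.286,0.286,0.286,0.286,0.286,0.286,0.286],"grip":[60,60,60,60,60,60,60,60,60,60,60,60,60,60,60,60,60,60]}' 30
python3 -m handwheel '{"translation":[[-69,-561,-30],[-69,-561,-30],[-69,-561,-30],[-69,-561,-30],[-69,-561,-30],[-69,-561,-30],[-69,-561,-30],[-69,-561,-30],[-69,-561,-30],[-69,-561,-30],[-69,-561,-30],[-69,-561,-30],[-69,-561,-30],[-69,-561,-30],[-69,-561,-30],[-69,-561,-30],[-69,-561,-30],[-69,-561,-30],[-69,-561,-30],[-69,-561,-30]],"turn":[0,0,0,0,0,0,0,0,0,0,0,0,0,0,0,0,0,0,0,0],"grip":[60,60,60,60,60,60,60,60,60,60,60,60,60,60,60,60,60,60,60,60]}'
```

```text
time: 1.6
position: [0.5495, 0.2515, 0.2312]
eef_rot: [-0.0, -0.011, 1.0, 0.0]
contact_force: [0.3, -0.1, -0.2]
grip_width: 0.0602
finger_force: 0.0
time: 3.27
position: [0.4818, -0.3097, 0.2014]
eef_rot: [0.0, -0.011, 1.0, 0.0]
contact_force: [-0.1, -0.1, -0.6]
grip_width: 0.06
finger_force: 0.0
```

Run:
```python
from h import *
im,d,P,T,f,i=cam('wrist');cv2.imwrite('pics/w1.png',im[:,:,::-1])
hsv=cv2.cvtColor(im,cv2.COLOR_RGB2HSV).astype(int);b=(abs(hsv[...,0]-112)<12)&(hsv[...,1]>120)
p=P[b&(P[...,2]>.082)&(P[...,2]<.09)];print(len(p),p.mean(0),cv2.minAreaRect(p[:,:2].astype(np.float32)*1000),telemetry.sense()['position'])
```

```text
1658 [ 0.47765295 -0.31441526  0.08546548] ((481.07421875, -314.28753662109375), (102.86756134033203, 13.614712715148926), 0.6174448728561401) [ 0.48174968 -0.30984574  0.20143925]
```

View pics/w1.png

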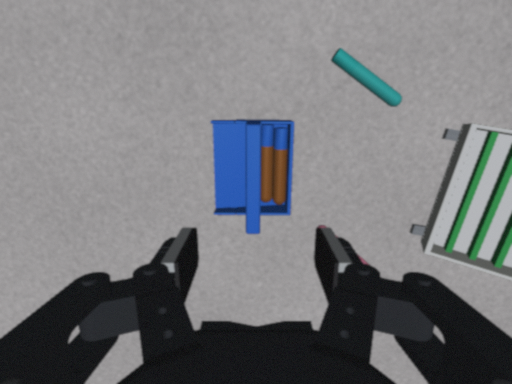

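```bash
python3 -m handwheel '{"translation":[[0,-2,-30],[0,-2,-60],[0,-2,-90],[0,-2,-110],[0,-2,-125],[0,-2,-135],[0,-2,-143],[0,-2,-143],[0,-2,-143],[0,-2,-143],[0,-2,-143],[0,-2,-143],[0,-2,-143],[0,-2,-143],[0,-2,-143],[0,-2,-143],[0,-2,-143],[0,-2,-143]],"turn":[0,0,0,0,0,0,0,0,0,0,0,0,0,0,0,0,0,0],"grip":[60,60,60,60,60,60,60,60,50,40,30,24,20,17,14,10,8,8]}' 40
python3 -m handwheel '{"translation":[[0,0,0],[0,0,2],[0,0,6],[0,0,12],[0,0,20],[0,0,30],[0,0,40],[0,0,50],[0,0,60],[0,0,70],[0,0,80],[0,0,90],[0,0,100],[0,0,110],[0,0,120],[0,0,128],[0,0,134],[0,0,138],[0,0,140],[0,0,140]],"turn":[0,0,0,0,0,0,0,0,0,0,0,0,0,0,0,0,0,0,0,0],"grip":[8,8,8,8,8,8,8,8,8,8,8,8,8,8,8,8,8,8,8,8]}'
python3 - <<'E'
from h import *
im,d,P,T,f,i=cam('wrist');cv2.imwrite('pics/w2.png',im[:,:,::-1])
E
```

```text
time: 4.82
position: [0.4815, -0.3128, 0.0586]
eef_rot: [0.0, -0.01, 1.0, -0.0]
contact_force: [-1.3, 0.6, 6.5]
grip_width: 0.0131
finger_force: 39.3
time: 6.48
position: [0.4814, -0.3128, 0.1985]
eef_rot: [0.0, -0.01, 1.0, -0.0]
contact_force: [0.3, 1.2, -3.1]
grip_width: 0.0132
finger_force: 39.2
```

View pics/w2.png

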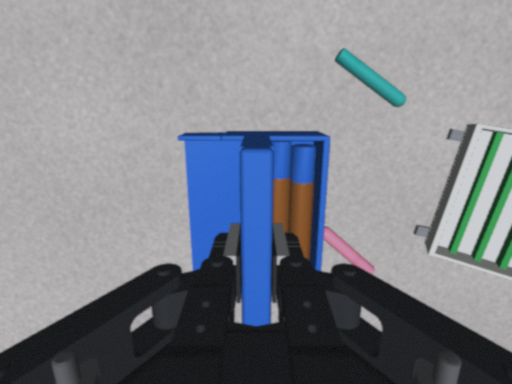

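```bash
python3 -m handwheel '{"translation":[[0,1,0],[0,3,0],[1,6,0],[1,10,0],[2,15,0],[2,21,0],[3,28,0],[4,36,0],[5,45,0],[6,55,0],[8,66,0],[9,78,0],[10,90,0],[12,102,0],[13,114,0],[15,126,0],[16,138,0],[17,150,0],[19,162,0],[20,174,0]],"turn":[0,0,-0.005,-0.01,-0.015,-0.02,-0.025,-0.03,-0.035,-0.04,-0.045,-0.05,-0.055,-0.06,-0.065,-0.07,-0.075,-0.08,-0.085,-0.09],"grip":[8,8,8,8,8,8,8,8,8,8,8,8,8,8,8,8,8,8,8,8]}'
python3 -m handwheel '{"translation":[[1,12,0],[3,24,0],[4,36,0],[6,48,0],[7,60,0],[8,72,0],[10,84,0],[11,96,0],[12,108,0],[14,119,0],[15,129,0],[16,138,0],[17,146,0],[18,152,0],[18,157,0],[19,160,0],[19,162,0],[19,162,0],[19,162,0],[19,162,0]],"turn":[-0.005,-0.01,-0.015,-0.02,-0.025,-0.03,-0.035,-0.04,-0.045,-0.05,-0.055,-0.06,-0.065,-0.07,-0.075,-0.08,-0.083,-0.083,-0.083,-0.083],"grip":[8,8,8,8,8,8,8,8,8,8,8,8,8,8,8,8,8,8,8,8]}'
python3 - <<'E'
from h import *
a=[]
for n in('top','side'):
    im,d,P,T,f,i=cam(n);np.savez(f'{n}1.npz',im=im,P=P);a.append(im[60:300,200:440] if n=='top' else im[80:320,180:420])
cv2.imwrite('pics/c1.png',cv2.resize(np.hstack(a),(800,400))[:,:,::-1]);print(telemetry.sense()['contact_force'],telemetry.sense()['moment'])
E
```

```text
time: 8.2
position: [0.5014, -0.1373, 0.1984]
eef_rot: [0.0, 0.035, 0.999, 0.0]
contact_force: [-0.5, 0.3, -2.4]
grip_width: 0.0133
finger_force: 39.1
time: 9.87
position: [0.5203, 0.0228, 0.1983]
eef_rot: [-0.0, 0.077, 0.997, -0.0]
contact_force: [-0.2, -0.4, -1.0]
grip_width: 0.0132
finger_force: 39.2
[-0.35441852  0.03013868 -1.52301699] [-0.0143457   0.03125145 -0.02104579]
```

View pics/c1.png

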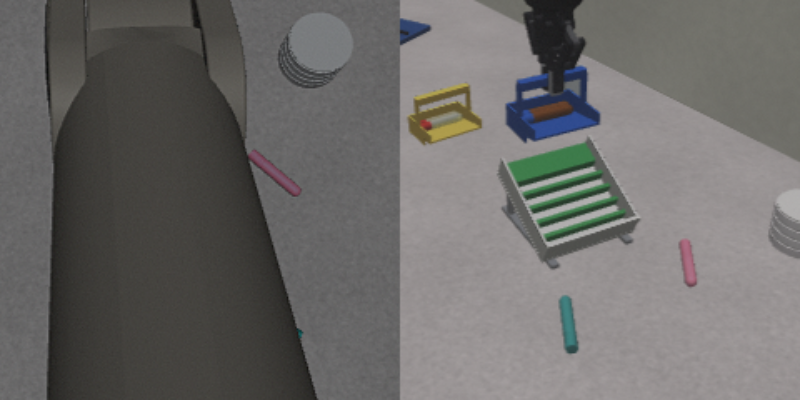

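The side view (right half) shows the scoop level above the rack's top edge (~px 552,125 of the composite) with both tubes at the back; the top camera is blocked by the arm. Lower to contact.

```bash
python3 -m handwheel '{"translation":[[0,0,-2],[0,0,-5],[0,0,-10],[0,0,-16],[0,0,-22],[0,0,-28],[0,0,-34],[0,0,-39],[0,0,-42],[0,0,-44],[0,0,-45],[0,0,-45]],"turn":[0,0,0,0,0,0,0,0,0,0,0,0],"grip":[8,8,8,8,8,8,8,8,8,8,8,8]}'
for k in 1 2 3; do python3 -m handwheel '{"translation":[[0,0,-0.5],[0,0,-1],[0,0,-1.5],[0,0,-1.5],[0,0,-1.5]],"turn":[0,0,0,0,0],"grip":[8,8,8,8,8]}' | grep -E "pos|cont|width"; done
```

```text
time: 10.97
position: [0.5203, 0.0233, 0.1532]
eef_rot: [-0.0, 0.076, 0.997, -0.0]
contact_force: [-0.2, -0.3, -1.6]
grip_width: 0.0131
finger_force: 39.2
position: [0.5203, 0.0233, 0.1519]
contact_force: [-0.4, -0.6, -1.7]
grip_width: 0.0135
position: [0.5203, 0.0232, 0.1503]
contact_force: [0.6, 0.0, -2.1]
grip_width: 0.013
position: [0.5203, 0.0233, 0.1488]
contact_force: [1.5, 1.1, -2.8]
grip_width: 0.0133
```

```bash
for k in 1 2 3; do python3 -m handwheel '{"translation":[[0,0,-0.5],[0,0,-1],[0,0,-1],[0,0,-1]],"turn":[0,0,0,0],"grip":[8,8,8,8]}' | grep -E "pos|cont|width"; done
```

```text
position: [0.5204, 0.0232, 0.1479]
contact_force: [-0.5, -0.3, 1.6]
grip_width: 0.0132
position: [0.5207, 0.0231, 0.1473]
contact_force: [-2.7, -1.7, 9.9]
grip_width: 0.0132
position: [0.5208, 0.023, 0.1469]
contact_force: [-6.2, -2.8, 21.4]
grip_width: 0.0133
```

```bash
cat > tilt.py <<'E'
from h import *
e=np.array([.150,.9886,0])
def tilt(im,P,tag):
    hsv=cv2.cvtColor(im,cv2.COLOR_RGB2HSV).astype(int);ok=~np.isnan(P).any(-1)&(P[...,1]>-.12)&(P[...,1]<.12)&(P[...,0]>.42)&(P[...,0]<.62)&(P[...,2]>.06)
    b=ok&(abs(hsv[...,0]-112)<12)&(hsv[...,1]>120);p=P[b];s=p@e;x=p[:,0]
    rng=np.random.default_rng(0);best=None
    for _ in range(800):
        q=p[rng.choice(len(p),3,False)];n=np.cross(q[1]-q[0],q[2]-q[0]);n/=np.linalg.norm(n)+1e-12;n*=np.sign(n[2])
        if n[2]<.85: continue
        k=(abs((p-q[0])@n)<.0015).sum()
        if best is None or k>best[0]: best=(k,n,q[0])
    k,n,q=best;m=abs((p-q)@n)<.002;c=p[m].mean(0);n=np.linalg.svd(p[m]-c)[2][2];n*=np.sign(n[2])
    a=ok&(hsv[...,0]<20)&(hsv[...,1]>110)
    print(tag,'pts',len(p),m.sum(),'floor slope down to spout deg',np.degrees(np.arctan2(-n@e,n[2])).round(2),'lowest',p[:,2].min().round(4),'amber',a.sum(),P[a].mean(0).round(3) if a.any() else '')
if __name__=='__main__':
    import sys
    if len(sys.argv)>1: z=np.load(sys.argv[1]);tilt(z['im'],z['P'],'old')
    else: im,d,P,*_=cam('side');tilt(im,P,'now');cv2.imwrite('pics/last.png',cv2.resize(im[80:280,200:400],(500,500))[:,:,::-1])
E
python3 tilt.py side1.npz
python3 -m handwheel '{"translation":[[0,0,1],[0,0,2],[0,0,2.5],[0,-1,2.3],[0,-2,2],[0,-3,1.6],[-1,-4,1.2],[-1,-5,0.8],[-1,-6,0.4],[-1,-6.6,0],[-1,-6.6,0],[-1,-6.6,0],[-1,-6.6,0]],"turn":[0,0,0,0,0,0,0,0,0,0,0,0,0],"grip":[13,13,13.2,13.5,13.8,14.0,14.2,14.4,14.6,14.8,15,15,15]}' 20
python3 tilt.py
```

```text
old pts 1149 363 floor slope down to spout deg -9.51 lowest 0.1421 amber 134 [0.53  0.037 0.161]
time: 14.3
position: [0.5193, 0.0167, 0.1458]
eef_rot: [-0.0, 0.076, 0.997, -0.0]
contact_force: [0.3, -0.3, 1.1]
grip_width: 0.0154
finger_force: 0.2
now pts 1144 420 floor slope down to spout deg -6.45 lowest 0.0903 amber 145 [0.531 0.036 0.11 ]
```

View pics/last.png

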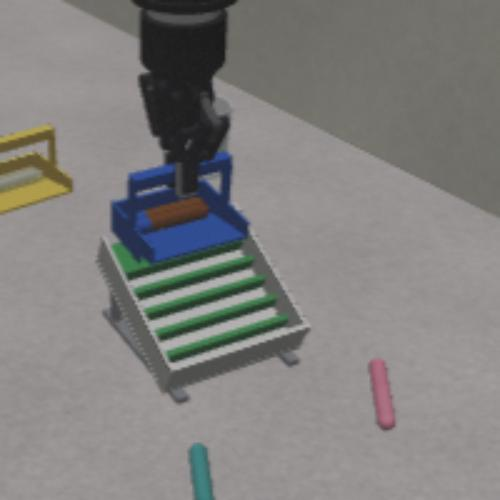

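Tilt is working (scoop rests on the rack edge, ~4° so far, tubes still at the back, spout at about px (190,245)). Continue.

```bash
python3 -m handwheel '{"translation":[[0,-1,-0.3],[0,-2,-0.7],[0,-3,-1.1],[-1,-4,-1.6],[-1,-5,-2],[-1,-5.2,-2.4],[-1,-5.2,-2.4],[-1,-5.2,-2.4]],"turn":[0,0,0,0,0,0,0,0],"grip":[15.2,15.3,15.4,15.5,15.6,15.7,15.7,15.7]}' 20
python3 tilt.py
python3 -m handwheel '{"translation":[[0,-0.5,-0.2],[0,-1,-0.5],[0,-1.5,-0.8],[0,-2,-1.1],[0,-2.5,-1.3],[0,-2.5,-1.3],[0,-2.5,-1.3]],"turn":[0,0,0,0,0,0,0],"grip":[15.8,15.8,15.9,16,16.1,16.1,16.1]}' 20
python3 tilt.py
```

```text
time: 15.02
position: [0.5183, 0.0114, 0.1434]
eef_rot: [-0.0, 0.076, 0.997, -0.0]
contact_force: [-0.4, -0.2, 0.4]
grip_width: 0.0155
finger_force: 0.2
now pts 1186 462 floor slope down to spout deg -1.85 lowest 0.0892 amber 137 [0.529 0.035 0.11 ]
time: 15.65
position: [0.5183, 0.0089, 0.1421]
eef_rot: [-0.0, 0.076, 0.997, -0.0]
contact_force: [-0.5, 0.2, 0.6]
grip_width: 0.016
finger_force: 0.2
now pts 1194 474 floor slope down to spout deg -0.37 lowest 0.0787 amber 131 [0.527 0.034 0.11 ]
```

```bash
python3 -m handwheel '{"translation":[[0,-0.5,-0.2],[0,-1,-0.5],[0,-1.5,-0.8],[0,-2,-1],[0,-2,-1],[0,-2,-1],[0,-2,-1],[0,-2,-1],[0,-2,-1]],"turn":[0,0,0,0,0,0,0,0,0],"grip":[16.2,16.2,16.3,16.4,16.4,16.4,16.4,16.4,16.4]}' 20
python3 tilt.py
python3 -m handwheel '{"translation":[[0,-0.5,-0.2],[-0.3,-1,-0.5],[-0.3,-1.5,-0.8],[-0.3,-2,-1],[-0.3,-2,-1],[-0.3,-2,-1],[-0.3,-2,-1],[-0.3,-2,-1],[-0.3,-2,-1]],"turn":[0,0,0,0,0,0,0,0,0],"grip":[16.5,16.5,16.6,16.7,16.7,16.7,16.7,16.7,16.7]}' 20
python3 tilt.py
```

```text
time: 16.45
position: [0.5183, 0.007, 0.1411]
eef_rot: [0.0, 0.076, 0.997, -0.0]
contact_force: [-0.7, 0.1, -0.9]
grip_width: 0.0164
finger_force: 0.2
now pts 1184 489 floor slope down to spout deg 1.09 lowest 0.0872 amber 128 [0.525 0.033 0.11 ]
time: 17.25
position: [0.518, 0.005, 0.1401]
eef_rot: [-0.0, 0.076, 0.997, -0.0]
contact_force: [-0.9, -0.8, -0.6]
grip_width: 0.0166
finger_force: 0.2
now pts 1190 476 floor slope down to spout deg 2.95 lowest 0.0865 amber 126 [0.525 0.033 0.11 ]
```

View pics/last.png

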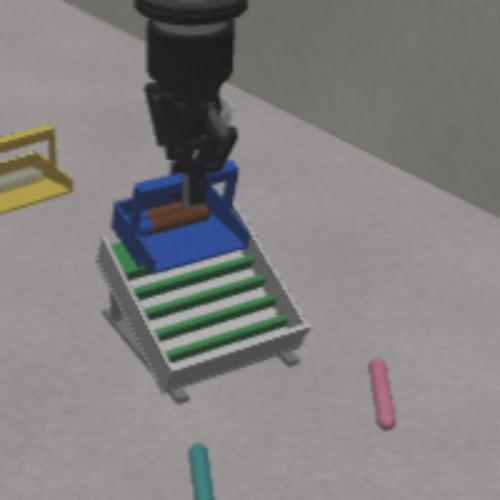

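Tubes still at the back at ~3° floor slope (px (178,217)); continue a little at a time.

```bash
python3 -m handwheel '{"translation":[[0,-0.5,-0.2],[-0.3,-1,-0.5],[-0.3,-1.5,-0.8],[-0.3,-2,-1.1],[-0.3,-2,-1.1],[-0.3,-2,-1.1],[-0.3,-2,-1.1],[-0.3,-2,-1.1],[-0.3,-2,-1.1]],"turn":[0,0,0,0,0,0,0,0,0],"grip":[16.8,16.8,16.9,17,17,17,17,17,17]}' 20 | grep -E "cont|width"
python3 tilt.py
python3 -m handwheel '{"translation":[[0,-0.5,-0.2],[-0.3,-1,-0.5],[-0.3,-1.5,-0.8],[-0.3,-2,-1.1],[-0.3,-2,-1.1],[-0.3,-2,-1.1],[-0.3,-2,-1.1],[-0.3,-2,-1.1],[-0.3,-2,-1.1]],"turn":[0,0,0,0,0,0,0,0,0],"grip":[17.1,17.1,17.2,17.3,17.3,17.3,17.3,17.3,17.3]}' 20 | grep -E "cont|width"
python3 tilt.py
```

```text
contact_force: [0.4, 0.1, -1.2]
grip_width: 0.017
now pts 1112 380 floor slope down to spout deg 4.44 lowest 0.0875 amber 169 [0.527 0.009 0.108]
contact_force: [0.3, -0.7, -0.8]
grip_width: 0.0173
now pts 1395 696 floor slope down to spout deg 5.8 lowest 0.0832 amber 0
```

```bash
python3 -m handwheel '{"translation":[[0,0,0],[0,0,0],[0,0,0],[0,0,0]],"turn":[0,0,0,0],"grip":[17.3,17.3,17.3,17.3]}' | grep -E "time|cont|width"
python3 - <<'E'
from h import *
for n in ['side']:
    im,d,P,*_=cam(n);cv2.imwrite('pics/s3.png',cv2.resize(im[140:270,200:360],(800,600))[:,:,::-1])
E
```

```text
time: 19.23
contact_force: [-0.6, -0.2, -0.4]
grip_width: 0.017
```

View pics/s3.png

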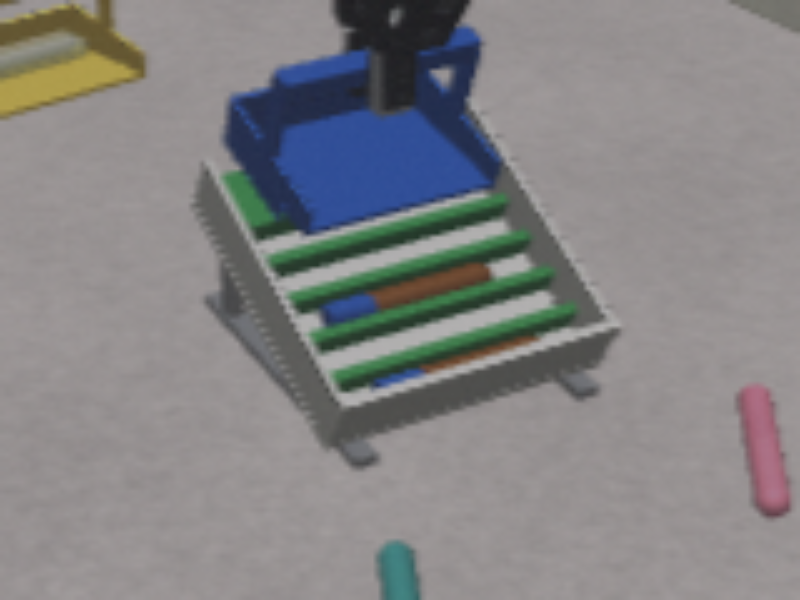

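Both tubes lie in separate grooves (px ~(410,293) and ~(455,362) of the crop). Level the scoop by re-gripping while backing off, then lift.

```bash
python3 -m handwheel '{"translation":[[0,2,1],[0,4,2],[1,6,3],[1,8,4],[1,10,5],[2,12,6],[2,14,7],[2,16,8],[2,18,9],[3,20,10],[3,22,11],[3,22,11],[3,22,11],[3,22,11]],"turn":[0,0,0,0,0,0,0,0,0,0,0,0,0,0],"grip":[16.8,16.5,16.2,16,15.7,15.4,15,14.5,14,13,12,10,8,8]}' 40
python3 tilt.py
python3 -m handwheel '{"translation":[[0,0,2],[0,0,5],[0,0,10],[0,0,16],[0,0,24],[0,0,32],[0,0,40],[0,0,48],[0,0,56],[0,0,62],[0,0,66],[0,0,68],[0,0,68]],"turn":[0,0,0,0,0,0,0,0,0,0,0,0,0],"grip":[8,8,8,8,8,8,8,8,8,8,8,8,8]}' 
python3 tilt.py
```

```text
time: 20.45
position: [0.5203, 0.0229, 0.1489]
eef_rot: [-0.0, 0.076, 0.997, -0.0]
contact_force: [0.2, -0.1, -1.3]
grip_width: 0.0131
finger_force: 39.7
now pts 1359 539 floor slope down to spout deg -8.75 lowest 0.0929 amber 0 
time: 21.58
position: [0.5206, 0.023, 0.2173]
eef_rot: [0.0, 0.076, 0.997, 0.0]
contact_force: [0.8, 0.6, -1.0]
grip_width: 0.013
finger_force: 39.7
now pts 1417 501 floor slope down to spout deg -8.64 lowest 0.1625 amber 0
```

```bash
python3 -m handwheel '{"translation":[[0,-4,0],[-1,-12,0],[-3,-24,0],[-5,-40,0],[-7,-60,0],[-10,-84,0],[-13,-108,0],[-15,-132,0],[-18,-156,0],[-21,-180,0],[-24,-204,0],[-26,-228,0],[-29,-252,0],[-32,-276,0],[-35,-298,0],[-37,-316,0],[-38,-328,0],[-39,-334,0],[-39,-338,0],[-39,-338,0]],"turn":[0,0,0.01,0.02,0.03,0.04,0.05,0.06,0.07,0.08,0.09,0.1,0.11,0.12,0.13,0.14,0.15,0.16,0.17,0.17],"grip":[8,8,8,8,8,8,8,8,8,8,8,8,8,8,8,8,8,8,8,8]}' 
python3 -m handwheel '{"translation":[[0,0,-4],[0,0,-12],[0,0,-24],[0,0,-38],[0,0,-54],[0,0,-70],[0,0,-86],[0,0,-102],[0,0,-116],[0,0,-128],[0,0,-137],[0,0,-144],[0,0,-149],[0,0,-152],[0,0,-154],[0,0,-155],[0,0,-155]],"turn":[0,0,0,0,0,0,0,0,0,0,0,0,0,0,0,0,0],"grip":[8,8,8,8,8,8,8,8,8,8,8,8,8,8,8,8,8]}'
python3 -m handwheel '{"translation":[[0,0,-1],[0,0,-2],[0,0,-2.5],[0,0,-2.5]],"turn":[0,0,0,0],"grip":[8,8,8,8]}' | grep -E "pos|cont"
```

```text
time: 23.3
position: [0.481, -0.3156, 0.2167]
eef_rot: [-0.0, -0.009, 1.0, -0.0]
contact_force: [0.2, 0.8, -1.3]
grip_width: 0.0135
finger_force: 39.7
time: 24.72
position: [0.4816, -0.3152, 0.0621]
eef_rot: [0.0, -0.009, 1.0, -0.0]
contact_force: [-0.2, 0.6, -2.0]
grip_width: 0.0133
finger_force: 39.7
position: [0.4814, -0.315, 0.0594]
contact_force: [0.3, -0.5, -1.3]
```

```bash
python3 -m handwheel '{"translation":[[0,0,-0.5],[0,0,-1],[0,0,-1.5],[0,0,-1.5]],"turn":[0,0,0,0],"grip":[8,8,8,8]}' | grep -E "pos|cont"
python3 -m handwheel '{"translation":[[0,0,0],[0,0,0],[0,0,0],[0,0,0],[0,0,0],[0,0,0],[0,0,0],[0,0,0],[0,0,0],[0,0,5],[0,0,15],[0,0,35],[0,0,65],[0,0,95],[0,0,125],[0,0,155],[0,0,160],[0,0,160]],"turn":[0,0,0,0,0,0,0,0,0,0,0,0,0,0,0,0,0,0],"grip":[14,16,20,25,30,40,50,55,55,55,55,55,55,55,55,55,55,55]}'
python3 - <<'E'
from h import *
im,d,P,*_=cam('side');cv2.imwrite('pics/s4.png',cv2.resize(im[130:330,220:480],(780,600))[:,:,::-1])
E
```

```text
position: [0.4815, -0.315, 0.058]
contact_force: [-1.0, 1.1, 2.1]
time: 26.88
position: [0.4823, -0.3156, 0.2208]
eef_rot: [0.002, -0.009, 1.0, -0.001]
contact_force: [-0.4, 0.6, -0.3]
grip_width: 0.0549
finger_force: 0.0
```

View pics/s4.png

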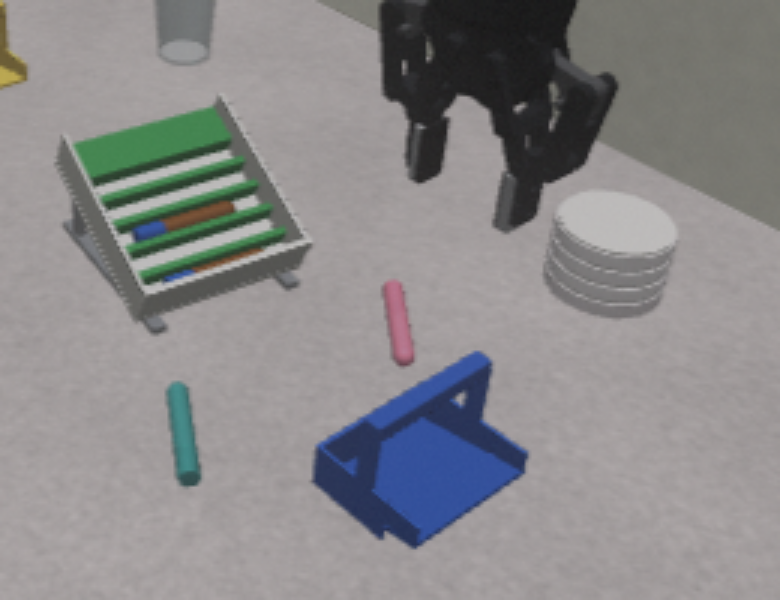

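The scoop stands upright and empty (px (420,460)), both tubes lie in their own grooves (px (185,220) and (215,265)), and the gripper is clear.

```bash
python3 -c "
from bench import order
print(order.close_job())"
```

```text
the job is handed in; nothing more can be done
None
```

The job is handed in at about 27 s of the 58 s allowed: both blue-capped tubes lie in separate grooves of the rack, and the empty blue scoop stands upright on the bench with the gripper clear; the judge's result was not shown.

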